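Fit the valve handles on an air test manifold

TASK

Make the air test manifold ready for a leak test: first press both hinged pipe-clamp straps down until their catches hold them shut, and only then fit every loose butterfly handle fully home on a square valve stem of its own (any stem will do). Turn each valve that has got a handle clockwise to its closed stop, so that the handle's bar lies straight across the pipe, and leave the other things on the bench where they are.

Things in the scene. Friction and masses are not known exactly. Their poses are not given: they have to be found in the camera images.
- manifold: air test manifold, fixed: base plate 90 x 540 x 12 mm; steel pipe of 28 mm diameter along y, axis 55 mm above the bench; four valves at y = -165, -55, 55, 165 mm (46 mm cubes up to 80 mm, then a round neck of 30 mm diameter up to 110 mm); black clamps at y = -235 and 235 mm. Origin: centre of the base plate's underside; x across the pipe, away from the robot; z up
- stem1_seat (a point): foot of square valve stem 1 (counted from the manifold's -y end), on the stem's axis at the top of the valve neck, 110 mm above the bench. The stem is 18 x 18 mm and rises 24 mm above this point, its top 5 mm tapered to 13.6 mm. The point's x and y axes are normal to the stem's flats and turn with the stem; z up
- stem1 (a joint): turn of that valve stem, rad: 0 = closed, at its stop, stem flats square to the pipe; grows anticlockwise seen from above as the valve opens, to 1.57. It starts part open and needs about 0.07 N m to turn
- stem2_seat (a point): foot of square valve stem 2 (counted from the manifold's -y end), on the stem's axis at the top of the valve neck, 110 mm above the bench. The stem is 18 x 18 mm and rises 24 mm above this point, its top 5 mm tapered to 13.6 mm. The point's x and y axes are normal to the stem's flats and turn with the stem; z up
- stem2 (a joint): turn of that valve stem, rad: 0 = closed, at its stop, stem flats square to the pipe; grows anticlockwise seen from above as the valve opens, to 1.57. It starts part open and needs about 0.07 N m to turn
- stem3_seat (a point): foot of square valve stem 3 (counted from the manifold's -y end), on the stem's axis at the top of the valve neck, 110 mm above the bench. The stem is 18 x 18 mm and rises 24 mm above this point, its top 5 mm tapered to 13.6 mm. The point's x and y axes are normal to the stem's flats and turn with the stem; z up
- stem3 (a joint): turn of that valve stem, rad: 0 = closed, at its stop, stem flats square to the pipe; grows anticlockwise seen from above as the valve opens, to 1.57. It starts part open and needs about 0.07 N m to turn
- stem4_seat (a point): foot of square valve stem 4 (counted from the manifold's -y end), on the stem's axis at the top of the valve neck, 110 mm above the bench. The stem is 18 x 18 mm and rises 24 mm above this point, its top 5 mm tapered to 13.6 mm. The point's x and y axes are normal to the stem's flats and turn with the stem; z up
- stem4 (a joint): turn of that valve stem, rad: 0 = closed, at its stop, stem flats square to the pipe; grows anticlockwise seen from above as the valve opens, to 1.57. It starts part open and needs about 0.07 N m to turn
- strap_a (a joint): hinge of the black clamp strap at the manifold's -y end, rad: 0 = snapped shut, grows as it opens, up to 0.9. A light spring holds it up; the last 0.07 rad goes over a spring catch (about 6 N at the pad), which then holds it at 0. The hinge axis runs along the manifold's y, 45 mm beyond the pipe's axis (manifold x = 45 mm) and 60 mm above the bench, at manifold y = -235 mm
- strap_a_pad (a point): place to press on that strap: on its upper face, 70 mm from the hinge axis along the strap (towards the robot when shut) and 27 mm above the hinge axis when shut, which is 87 mm above the bench. The strap is a bar 90 x 34 x 12 mm whose free end lies 17 mm beyond this point. Moves with the strap
- strap_b (a joint): hinge of the black clamp strap at the manifold's +y end, rad: 0 = snapped shut, grows as it opens, up to 0.9. A light spring holds it up; the last 0.07 rad goes over a spring catch (about 6 N at the pad), which then holds it at 0. The hinge axis runs along the manifold's y, 45 mm beyond the pipe's axis (manifold x = 45 mm) and 60 mm above the bench, at manifold y = 235 mm
- strap_b_pad (a point): place to press on that strap: on its upper face, 70 mm from the hinge axis along the strap (towards the robot when shut) and 27 mm above the hinge axis when shut, which is 87 mm above the bench. The strap is a bar 90 x 34 x 12 mm whose free end lies 17 mm beyond this point. Moves with the strap
- handle1: loose aluminium butterfly handle, hub down: square hub 40 x 40 mm, 34 mm tall, in its underside a square bore 20 x 20 mm, 26 mm deep (flats along x and y, mouth chamfered 2 mm); on top a bar 100 mm long (along x), 18 mm wide, 14 mm tall; 48 mm tall in all, 0.16 kg. Origin: centre of the hub's underside; z up. Grip the hub across the bar (40 mm). May be absent
- handle2: loose aluminium butterfly handle, hub down: square hub 40 x 40 mm, 34 mm tall, in its underside a square bore 20 x 20 mm, 26 mm deep (flats along x and y, mouth chamfered 2 mm); on top a bar 100 mm long (along x), 18 mm wide, 14 mm tall; 48 mm tall in all, 0.16 kg. Origin: centre of the hub's underside; z up. Grip the hub across the bar (40 mm). May be absent
- handle3: loose aluminium butterfly handle, hub down: square hub 40 x 40 mm, 34 mm tall, in its underside a square bore 20 x 20 mm, 26 mm deep (flats along x and y, mouth chamfered 2 mm); on top a bar 100 mm long (along x), 18 mm wide, 14 mm tall; 48 mm tall in all, 0.16 kg. Origin: centre of the hub's underside; z up. Grip the hub across the bar (40 mm). May be absent
- handle4: loose aluminium butterfly handle, hub down: square hub 40 x 40 mm, 34 mm tall, in its underside a square bore 20 x 20 mm, 26 mm deep (flats along x and y, mouth chamfered 2 mm); on top a bar 100 mm long (along x), 18 mm wide, 14 mm tall; 48 mm tall in all, 0.16 kg. Origin: centre of the hub's underside; z up. Grip the hub across the bar (40 mm). May be absent
- adapter: brass hose adapter, 30 mm across, 45 mm tall, stands among the handles; origin: centre of its underside; to be left alone
- wrench: steel spanner lying flat on the right, beside the manifold's end; origin: under its middle; to be left alone
- jar: white jar, 60 mm across, 80 mm tall, on the left; origin: centre of its underside; to be left alone
Mind the look-alikes: they are no part of the job. What is shaped like the handle1 but black or red is not meant.

How it is judged (in metres and radians):
On the way, in this order (a step that is already met when the one before it is completed fails the run):
1. both clamp straps are snapped shut (value of joint each of strap_a, strap_b below 0.04 rad), for 0.3 s.
2. every handle is fully home on a stem of its own (((distance between handle1 and stem1_seat below 0.005 m and angle between handle1's own z axis and vertical below 0.12 rad) or (distance between handle1 and stem2_seat below 0.005 m and angle between handle1's own z axis and vertical below 0.12 rad) or (distance between handle1 and stem3_seat below 0.005 m and angle between handle1's own z axis and vertical below 0.12 rad) or (distance between handle1 and stem4_seat below 0.005 m and angle between handle1's own z axis and vertical below 0.12 rad)) and ((distance between handle2 and stem1_seat below 0.005 m and angle between handle2's own z axis and vertical below 0.12 rad) or (distance between handle2 and stem2_seat below 0.005 m and angle between handle2's own z axis and vertical below 0.12 rad) or (distance between handle2 and stem3_seat below 0.005 m and angle between handle2's own z axis and vertical below 0.12 rad) or (distance between handle2 and stem4_seat below 0.005 m and angle between handle2's own z axis and vertical below 0.12 rad)) and ((distance between handle3 and stem1_seat below 0.005 m and angle between handle3's own z axis and vertical below 0.12 rad) or (distance between handle3 and stem2_seat below 0.005 m and angle between handle3's own z axis and vertical below 0.12 rad) or (distance between handle3 and stem3_seat below 0.005 m and angle between handle3's own z axis and vertical below 0.12 rad) or (distance between handle3 and stem4_seat below 0.005 m and angle between handle3's own z axis and vertical below 0.12 rad)) and ((distance between handle4 and stem1_seat below 0.005 m and angle between handle4's own z axis and vertical below 0.12 rad) or (distance between handle4 and stem2_seat below 0.005 m and angle between handle4's own z axis and vertical below 0.12 rad) or (distance between handle4 and stem3_seat below 0.005 m and angle between handle4's own z axis and vertical below 0.12 rad) or (distance between handle4 and stem4_seat below 0.005 m and angle between handle4's own z axis and vertical below 0.12 rad))), for 0.2 s.
At the end, for the whole second after the job is handed in: Both straps are held shut (within 0.04 rad); every handle sits on a square stem, the centre of its hub's underside within 5 mm of the seat and upright within 0.12 rad, at rest; the stems under the handles are within 0.14 rad of closed and the bars within 0.25 rad of straight across the pipe (all of step 1 and ((distance between handle1 and stem1_seat below 0.005 m and angle between handle1's own z axis and vertical below 0.12 rad and value of joint stem1 below 0.14 rad and angle between the x axis of handle1 and the x axis of manifold, either way round below 0.25 rad and linear speed of handle1 below 0.03 m/s) or (distance between handle1 and stem2_seat below 0.005 m and angle between handle1's own z axis and vertical below 0.12 rad and value of joint stem2 below 0.14 rad and angle between the x axis of handle1 and the x axis of manifold, either way round below 0.25 rad and linear speed of handle1 below 0.03 m/s) or (distance between handle1 and stem3_seat below 0.005 m and angle between handle1's own z axis and vertical below 0.12 rad and value of joint stem3 below 0.14 rad and angle between the x axis of handle1 and the x axis of manifold, either way round below 0.25 rad and linear speed of handle1 below 0.03 m/s) or (distance between handle1 and stem4_seat below 0.005 m and angle between handle1's own z axis and vertical below 0.12 rad and value of joint stem4 below 0.14 rad and angle between the x axis of handle1 and the x axis of manifold, either way round below 0.25 rad and linear speed of handle1 below 0.03 m/s)) and ((distance between handle2 and stem1_seat below 0.005 m and angle between handle2's own z axis and vertical below 0.12 rad and value of joint stem1 below 0.14 rad and angle between the x axis of handle2 and the x axis of manifold, either way round below 0.25 rad and linear speed of handle2 below 0.03 m/s) or (distance between handle2 and stem2_seat below 0.005 m and angle between handle2's own z axis and vertical below 0.12 rad and value of joint stem2 below 0.14 rad and angle between the x axis of handle2 and the x axis of manifold, either way round below 0.25 rad and linear speed of handle2 below 0.03 m/s) or (distance between handle2 and stem3_seat below 0.005 m and angle between handle2's own z axis and vertical below 0.12 rad and value of joint stem3 below 0.14 rad and angle between the x axis of handle2 and the x axis of manifold, either way round below 0.25 rad and linear speed of handle2 below 0.03 m/s) or (distance between handle2 and stem4_seat below 0.005 m and angle between handle2's own z axis and vertical below 0.12 rad and value of joint stem4 below 0.14 rad and angle between the x axis of handle2 and the x axis of manifold, either way round below 0.25 rad and linear speed of handle2 below 0.03 m/s)) and ((distance between handle3 and stem1_seat below 0.005 m and angle between handle3's own z axis and vertical below 0.12 rad and value of joint stem1 below 0.14 rad and angle between the x axis of handle3 and the x axis of manifold, either way round below 0.25 rad and linear speed of handle3 below 0.03 m/s) or (distance between handle3 and stem2_seat below 0.005 m and angle between handle3's own z axis and vertical below 0.12 rad and value of joint stem2 below 0.14 rad and angle between the x axis of handle3 and the x axis of manifold, either way round below 0.25 rad and linear speed of handle3 below 0.03 m/s) or (distance between handle3 and stem3_seat below 0.005 m and angle between handle3's own z axis and vertical below 0.12 rad and value of joint stem3 below 0.14 rad and angle between the x axis of handle3 and the x axis of manifold, either way round below 0.25 rad and linear speed of handle3 below 0.03 m/s) or (distance between handle3 and stem4_seat below 0.005 m and angle between handle3's own z axis and vertical below 0.12 rad and value of joint stem4 below 0.14 rad and angle between the x axis of handle3 and the x axis of manifold, either way round below 0.25 rad and linear speed of handle3 below 0.03 m/s)) and ((distance between handle4 and stem1_seat below 0.005 m and angle between handle4's own z axis and vertical below 0.12 rad and value of joint stem1 below 0.14 rad and angle between the x axis of handle4 and the x axis of manifold, either way round below 0.25 rad and linear speed of handle4 below 0.03 m/s) or (distance between handle4 and stem2_seat below 0.005 m and angle between handle4's own z axis and vertical below 0.12 rad and value of joint stem2 below 0.14 rad and angle between the x axis of handle4 and the x axis of manifold, either way round below 0.25 rad and linear speed of handle4 below 0.03 m/s) or (distance between handle4 and stem3_seat below 0.005 m and angle between handle4's own z axis and vertical below 0.12 rad and value of joint stem3 below 0.14 rad and angle between the x axis of handle4 and the x axis of manifold, either way round below 0.25 rad and linear speed of handle4 below 0.03 m/s) or (distance between handle4 and stem4_seat below 0.005 m and angle between handle4's own z axis and vertical below 0.12 rad and value of joint stem4 below 0.14 rad and angle between the x axis of handle4 and the x axis of manifold, either way round below 0.25 rad and linear speed of handle4 below 0.03 m/s))); the robot touches nothing.
It fails at once if a handle is put on a stem while a clamp strap is still open (value of joint any of strap_a, strap_b above 0.3 rad and ((distance between handle1 and stem1_seat below 0.005 m and angle between handle1's own z axis and vertical below 0.12 rad) or (distance between handle1 and stem2_seat below 0.005 m and angle between handle1's own z axis and vertical below 0.12 rad) or (distance between handle1 and stem3_seat below 0.005 m and angle between handle1's own z axis and vertical below 0.12 rad) or (distance between handle1 and stem4_seat below 0.005 m and angle between handle1's own z axis and vertical below 0.12 rad) or (distance between handle2 and stem1_seat below 0.005 m and angle between handle2's own z axis and vertical below 0.12 rad) or (distance between handle2 and stem2_seat below 0.005 m and angle between handle2's own z axis and vertical below 0.12 rad) or (distance between handle2 and stem3_seat below 0.005 m and angle between handle2's own z axis and vertical below 0.12 rad) or (distance between handle2 and stem4_seat below 0.005 m and angle between handle2's own z axis and vertical below 0.12 rad) or (distance between handle3 and stem1_seat below 0.005 m and angle between handle3's own z axis and vertical below 0.12 rad) or (distance between handle3 and stem2_seat below 0.005 m and angle between handle3's own z axis and vertical below 0.12 rad) or (distance between handle3 and stem3_seat below 0.005 m and angle between handle3's own z axis and vertical below 0.12 rad) or (distance between handle3 and stem4_seat below 0.005 m and angle between handle3's own z axis and vertical below 0.12 rad) or (distance between handle4 and stem1_seat below 0.005 m and angle between handle4's own z axis and vertical below 0.12 rad) or (distance between handle4 and stem2_seat below 0.005 m and angle between handle4's own z axis and vertical below 0.12 rad) or (distance between handle4 and stem3_seat below 0.005 m and angle between handle4's own z axis and vertical below 0.12 rad) or (distance between handle4 and stem4_seat below 0.005 m and angle between handle4's own z axis and vertical below 0.12 rad))).
It fails at once if a bystander is pushed more than 60 mm from its place (distance of any of adapter, wrench, jar from where it was at the start of the episode above 0.06 m).
Of handle1, handle2, handle3, handle4 only 3 to 4 are there at a start; the rules pass over those that are not, and their reading is None.
At some moment in a run one of handle1, handle2, handle3, handle4 may be knocked a few centimetres aside while the robot is not near it.
It also fails if it takes over 208 s, if anything falls off the work surface, if the arm or the gripper's body presses on something with over 40 N, if the wrist force passes 120 N, or if a joint passes its speed limit or range.

ROBOT

A 6-joint arm with a two-finger parallel gripper is mounted at the origin on the work surface. World frame = base frame: x ahead of the robot, y to its left, z up, the work surface at z = 0. Lengths are in m, angles in degrees, forces in N, time in s.
With the tool pointing down it reaches from about 0.35 to 0.775 m from the base axis. Payload 5.5 kg.
Tool frame: the origin (TCP) lies at the very end of the fingers, on their centre line; the grasp point (between the pads) lies 19 mm behind it; z points along the fingers, y is the line along which they close (so a half turn about z gives the same grasp; the last joint's range is limited). The gripper opens to 85 mm and grips with 20 to 120 N. Pads are 22 mm wide; open, the fingers measure 114 mm over their backs; the gripper's body (76 mm by 85 mm) begins 54 mm behind the grasp point. The pads swing forward as they close: fully open they stand 13 mm farther back than shut.
Start: joints at [67.116, 17.945, 2.641, 74.691, 0, 82.002], TCP at [0.148, 0.556, 0.231] pointing down, gripper open.
Joint ranges: [-158.12, 158.12], [-49.38, 96.58], [-58.88, 72.47], [-126.05, 133.96], [-84.25, 85.87], [-180, 180]. Speed limits (degrees/s): [147.25, 147.25, 180, 180, 180, 180].

INTERFACE

Orientations are given as [roll, pitch, yaw] about the fixed x, y, z axes, in that order (R = Rz(yaw) Ry(pitch) Rx(roll)).
In Python, from bench import r, snapshot, order, look_for, silhouettes, tip_of gives the robot as it stands.
- The arm moves only by the tool play_rows, never from a script. Its arguments are lists of equal length, an entry for each row: "linear": the shift along the tool's x, y, z in mm, a list of three; "turn": the turn about the tool's z in degrees. In form: {"linear": [[x, y, z], ...], "turn": [turn, ...]}. A call has 1 to 12 rows; each row is the pose to reach, as a shift and turn from the pose commanded when the call began, along the tool's axes at that moment; what a row does not reach only later rows make up. A row lasts 1/10 s, in which the tool goes at most 50 mm and 8.59 degrees, less where a joint would pass 70% of its speed; a pose out of reach is approached as far as the arm can. A call with a gripper value outside its range is refused whole. "grip" is the opening, from 0 (shut) to 1 (fully open), set as the call begins (left out, the last holds). The fingers move at their own pace and stop on an object; "newtons" is the grip in N (left out, the last holds). Time passes only in rows, so rows that repeat a pose let the fingers close. It gives the time, the measured TCP pose, the force, the opening and the grip force at its end, in the units of the state.
- r.observe(): the state, without advancing time (a new reading comes with each control period).
- snapshot(name): name is "scene" or "top" or "wrist"; returns a dict with "frame" (384x512x3 uint8, red, green, blue), "mtx" (3x3 intrinsics, pixels), "R" (3x3) and "t" (3): a world point X has camera coordinates R X + t. Camera axes: x right, y down, z forward; pixel columns grow to the right and rows downward; lengths in m; the calibration is good to about 2 mm. A picture is of the moment at which its call begins. There is no depth.
- order.finish_job(): hands the job in; it is judged then, once.
Trained networks look in a picture, given as the dict that the camera call returned (one of the last four; its "shot" number tells which), for a name from the list of things; names that differ only in an ending like _2 or _b are one class to them, and where a whole thing is asked for, a point or a joint stands for the part that bears it (a point fixed in the world has none). Each returns a list of dicts, best first, with "p" (0 to 1); they miss things now and then, are a little off and sometimes report something else, mostly with a low value. They report only what shows in the picture. A call takes as long as a camera call. They do not tell look-alikes from the thing itself.
- look_for(label, picture): "bbox" ([centre column, centre row, width, height] in pixels, round what is visible of it).
- silhouettes(label, picture): "pixels" (384x512 bool, what is visible of it) and "bbox" ([centre column, centre row, width, height] in pixels, round what is visible of it).
- tip_of(label, picture): "uv" ([column, row] in pixels: a listed point, or the origin of a listed thing).
The state is a dict: "clock": time; "joints": joint angles; "joint_vel": joint speeds; "tau": joint torques, N m; "position": TCP position; "tool_rot": TCP orientation; "force": force on the tool from outside, world axes, zero at the start; "ft_torque": the same for the moment, N m; "finger_gap": finger opening in m; "grip_force": force on a finger pad.
Only numpy, scipy, OpenCV 4.12 (cv2) and the standard library are available. Lean on these libraries where they do the work, as an engineer would, in place of code of your own. Each camera call takes 0.05 s, during which the arm holds its last target. There are 200 camera calls.

## Working session

There is one attempt and no reset: what is moved stays moved. The work goes in short steps, Python scripts to look and compute and a tool call to move; the robot and the scene stay as the last step left them, time stands still between calls to the robot, and variables do not carry over. Pictures are saved under pics/ and viewed, at most 14 in all, crops included, and the job is handed in when it is done.

Besides the shell and the picture viewer there is one more tool, called after "Emit:" by a JSON object that holds its "op" and its "data". play_rows: Moves the arm, as the interface text tells. Its arguments: {"type":"object","properties":{"linear":{"type":"array","items":{"type":"array","items":{"type":"number"}}},"turn":{"type":"array","items":{"type":"number"}},"grip":{"type":"number"},"newtons":{"type":"number"}},"required":["linear","turn"]}

```bash
ls; mkdir -p pics
cat > h.py <<'E'
import numpy as np, cv2
from bench import r, snapshot, order, look_for, silhouettes, tip_of
def save(p,n,crop=None,s=1):
    f=p["frame"][:,:,::-1]
    if crop: f=f[crop[1]:crop[3],crop[0]:crop[2]]
    cv2.imwrite("pics/"+n+".png",cv2.resize(f,None,fx=s,fy=s,interpolation=cv2.INTER_CUBIC))
def ray(p,uv):
    d=np.linalg.inv(p["mtx"])@np.array([uv[0],uv[1],1.]); R=np.array(p["R"]); return -R.T@p["t"], R.T@d
def at(p,uv,z):
    o,d=ray(p,uv); return o+d*(z-o[2])/d[2]
def px(p,X):
    c=np.array(p["R"])@X+p["t"]; c=np.array(p["mtx"])@c; return c[:2]/c[2]
E
python3 - <<'E'
from h import *
o=r.observe(); print(o["clock"],o["position"],o["tool_rot"])
a=snapshot("top"); save(a,"top"); b=snapshot("scene"); save(b,"scene")
for n,z in [("handle1",0.0),("adapter",0),("wrench",0),("jar",0),("stem1_seat",.11),("strap_a_pad",.12),("manifold",0)]:
    for q,l in ((a,'top'),(b,'sc')):
        for d in tip_of(n,q): print(l,n,round(d["p"],2),np.round(d["uv"]),np.round(at(q,d["uv"],z),3))
for q in (a,b): print(-np.array(q["R"]).T@q["t"])
E
```

```text
pics
0.0 [0.14750251 0.55522181 0.2303952 ] [-1.79894162e+02 -1.28164853e-02  1.65116980e+02]
top handle1 0.85 [349. 218.] [ 0.39  -0.323  0.   ]
top handle1 0.85 [211. 114.] [0.744 0.127 0.   ]
top handle1 0.79 [145. 126.] [0.704 0.347 0.   ]
top handle1 0.75 [191. 247.] [0.304 0.197 0.   ]
top handle1 0.57 [170. 216.] [0.408 0.267 0.   ]
top handle1 0.54 [142. 264.] [0.252 0.358 0.   ]
top handle1 0.49 [218. 206.] [0.437 0.106 0.   ]
sc handle1 0.89 [270. 161.] [0.412 0.267 0.   ]
sc handle1 0.89 [369. 174.] [0.708 0.352 0.   ]
sc handle1 0.73 [350. 224.] [0.734 0.112 0.   ]
sc handle1 0.71 [142. 286.] [ 0.396 -0.315  0.   ]
sc handle1 0.56 [249. 190.] [0.431 0.102 0.   ]
sc handle1 0.52 [228. 163.] [0.302 0.189 0.   ]
sc handle1 0.44 [237. 134.] [0.229 0.36  0.   ]
top adapter 0.49 [332. 149.] [ 0.62  -0.271  0.   ]
top adapter 0.45 [252. 207.] [ 0.432 -0.004  0.   ]
sc adapter 0.72 [232. 213.] [ 0.44  -0.007  0.   ]
top wrench 0.73 [373. 198.] [ 0.458 -0.406  0.   ]
sc wrench 0.77 [136. 333.] [ 0.467 -0.41   0.   ]
top jar 0.73 [124. 185.] [0.51  0.415 0.   ]
top jar 0.3 [349. 217.] [ 0.396 -0.323  0.   ]
top stem1_seat 0.54 [305. 150.] [ 0.601 -0.169  0.11 ]
top stem1_seat 0.49 [171. 148.] [0.612 0.24  0.11 ]
sc stem1_seat 0.55 [252. 243.] [ 0.598 -0.168  0.11 ]
top strap_a_pad 0.71 [330. 150.] [ 0.599 -0.241  0.12 ]
sc strap_a_pad 0.64 [238. 254.] [ 0.596 -0.218  0.12 ]
top manifold 0.65 [245. 158.] [0.593 0.015 0.   ]
sc manifold 0.77 [286. 233.] [ 0.604 -0.003  0.   ]
sc manifold 0.38 [134. 334.] [ 0.465 -0.414  0.   ]
[0.39814173 0.00987908 1.42464354]
[ 0.90502886 -0.67713472  0.72356337]
```

View pics/top.png

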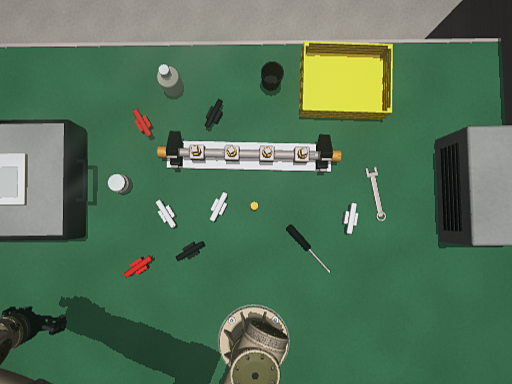

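View pics/scene.png

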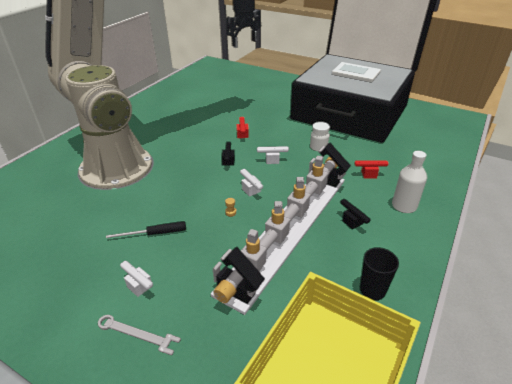

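Aluminium handles (top view): (165,214), (219,206), (350,218). The look-alikes are black at (190,250) and (214,113), and red at (143,122) and (138,266), which I'll leave. I'll move the wrist camera above the manifold.

```bash
cat >> h.py <<'E'
def go(x,y,z,yaw=None,o=None):
    "shift in tool axes (mm) and turn (deg) from the present pose to a world TCP pose, tool down"
    from scipy.spatial.transform import Rotation as Ro
    o=o or r.observe(); M=Ro.from_euler("xyz",o["tool_rot"],degrees=True).as_matrix()
    d=M.T@(np.array([x,y,z])-o["position"])*1000
    t=0 if yaw is None else -((yaw-o["tool_rot"][2]+180)%360-180)
    n=max(np.linalg.norm(d)/50,abs(t)/8.59)
    return np.round(d,1),round(t,1),"rows>=%.1f"%n
E
python3 -c "
from h import *
print(go(.44,0,.40,180)); print(go(.44,-.05,.40,180))"
```

```text
(array([-425.2, -462. , -168.7]), np.float64(-14.9), 'rows>=13.0')
(array([-438.1, -510.3, -168.7]), np.float64(-14.9), 'rows>=13.9')
```

Emit:
{"op": "play_rows", "data": {"linear": [[-425,-462,-169],[-425,-462,-169],[-425,-462,-169],[-425,-462,-169],[-425,-462,-169],[-425,-462,-169],[-425,-462,-169],[-425,-462,-169],[-425,-462,-169],[-425,-462,-169],[-425,-462,-169],[-425,-462,-169]], "turn": [-15,-15,-15,-15,-15,-15,-15,-15,-15,-15,-15,-15], "grip": 0}}

```text
clock: 2.0
position: [0.4177, 0.0409, 0.3882]
tool_rot: [180.0, 0.1, -179.9]
force: [1.1, -0.1, -0.5]
finger_gap: 0.0
grip_force: 0.0
```

Emit:
{"op": "play_rows", "data": {"linear": [[0,0,0],[0,0,0],[0,0,0]], "turn": [0,0,0]}}

```text
clock: 2.3
position: [0.4166, 0.0436, 0.387]
tool_rot: [180.0, -0.0, -179.9]
force: [0.3, 0.7, 0.5]
finger_gap: 0.0001
grip_force: 0.0
```

Run:
```python
from h import *
o=r.observe(); print(o["clock"],o["position"],o["tool_rot"])
a=snapshot("wrist"); save(a,"w1",s=1.5)
print(-np.array(a["R"]).T@a["t"],np.array(a["R"])[2])
for n,z in [("handle1",0.048),("stem1_seat",.11),("strap_a_pad",.12),("manifold",0)]:
    for d in tip_of(n,a): print(n,round(d["p"],2),np.round(d["uv"]),np.round(at(a,d["uv"],z),3))
```

```text
2.3 [0.41664849 0.04356155 0.38703758] [ 1.79969933e+02 -3.95456818e-02 -1.79852249e+02]
[0.34492435 0.04360294 0.53069953] [ 0.28696592  0.00170713 -0.95793927]
handle1 0.98 [412. 304.] [0.683 0.324 0.048]
handle1 0.96 [288. 160.] [0.43  0.098 0.048]
handle1 0.81 [351.  66.] [0.296 0.183 0.048]
handle1 0.8 [464.  37.] [0.259 0.333 0.048]
handle1 0.75 [391. 147.] [0.409 0.253 0.048]
handle1 0.65 [ 32. 133.] [ 0.39  -0.283  0.048]
stem1_seat 0.61 [114. 280.] [ 0.6  -0.16  0.11]
strap_a_pad 0.96 [ 64. 289.] [ 0.608 -0.229  0.12 ]
manifold 0.64 [231. 248.] [0.6   0.007 0.   ]
```

View pics/w1.png

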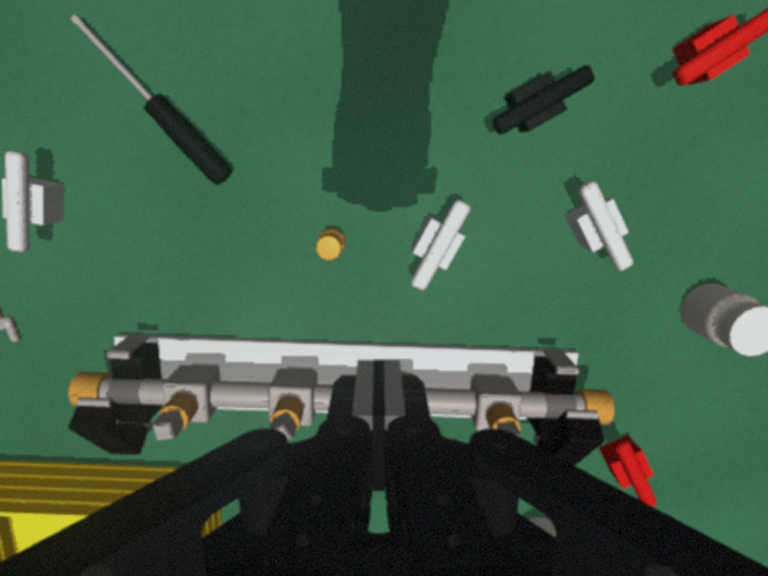

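Run:
```python
from h import *
a=snapshot("wrist"); t=snapshot("top"); s=snapshot("scene")
A=at(a,(115/1.5,336/1.5),.012);B=at(a,(578/1.5,353/1.5),.012);print(A,B,np.linalg.norm(A-B),np.degrees(np.arctan2(-(B-A)[0],(B-A)[1])))
# stem candidates
for q,n in((t,'top'),(s,'scene'),(a,'w')):
    for l in ("stem1","manifold"):
        for d in silhouettes(l,q):
            m=d["pixels"]; print(n,l,round(d["p"],2),np.round(d["bbox"],1),m.sum(),cv2.minAreaRect(np.argwhere(m)[:,::-1].astype(np.float32)))
save(t,"tz",(150,120,350,185),4)
```

```text
[ 0.54968597 -0.25860377  0.012     ] [0.56837144 0.27910724 0.012     ] 0.5380355702871876 -1.9902281508707702
top stem1 0.63 [302.4 149.8   7.3   5.7] 39 ((303.2500305175781, 151.25001525878906), (6.363960266113281, 5.656853675842285), 45.0)
top stem1 0.56 [233.8 149.1   6.7  10.1] 41 ((231.20001220703125, 149.39999389648438), (6.260990142822266, 6.260990142822266), 63.43495178222656)
top stem1 0.51 [268.  150.7  11.3   9. ] 46 ((267.5000305175781, 150.50001525878906), (6.708203315734863, 6.708203315734863), 63.43495178222656)
top stem1 0.47 [195.7 150.3   4.4   7. ] 38 ((195.0, 149.0), (6.0, 6.0), 90.0)
top manifold 0.96 [247.1 151.6 184.1  35.6] 4959 ((248.54483032226562, 150.67530822753906), (183.18328857421875, 37.1064338684082), 0.9093804955482483)
scene stem1 0.63 [251.8 235.2   5.5  13.8] 104 ((251.5, 235.0), (12.0, 9.0), 90.0)
scene stem1 0.61 [318.6 162.2   8.9  16.7] 97 ((318.5, 160.5), (11.0, 9.0), 90.0)
scene stem1 0.46 [278.6 207.4   6.6  15.1] 88 ((277.5, 207.0), (12.0, 7.0), 90.0)
scene stem1 0.41 [299.8 182.8   3.1  17.1] 74 ((299.5, 182.5), (11.0, 7.0), 90.0)
scene manifold 0.63 [282.  227.9 141.  170.9] 7560 ((278.02386474609375, 225.13088989257812), (52.3954963684082, 193.39816284179688), 36.790096282958984)
w stem1 0.75 [ 74.2 283.5  53.1  35.8] 1357 ((73.20001220703125, 282.60003662109375), (52.771202087402344, 32.199378967285156), 26.56505012512207)
w stem1 0.67 [111.5 283.6  21.9  16.8] 301 ((111.5, 282.0), (18.0, 19.0), 90.0)
w stem1 0.66 [187.4 282.2  20.3  17.3] 189 ((189.64332580566406, 281.9872741699219), (17.079059600830078, 13.56747817993164), 28.610462188720703)
w manifold 0.65 [227.2 267.1 362.6  89.1] 17844 ((227.06886291503906, 264.830810546875), (362.4212646484375, 80.31520080566406), 1.4782726764678955)
```

View pics/tz.png

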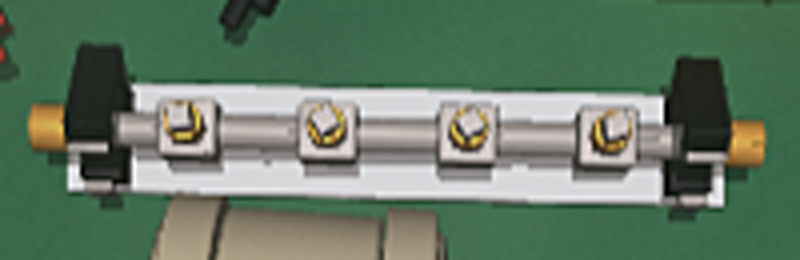

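```bash
cat >> h.py <<'E'
MC=np.array([.604,.0087]); MY=np.radians(-2.0)
def man(x,y,z):
    c,s=np.cos(MY),np.sin(MY); return np.array([MC[0]+c*x-s*y,MC[1]+s*x+c*y,z])
E
python3 - <<'E'
from h import *
t=snapshot("top"); s=snapshot("scene")
for q,pts in ((t,[(303.2,151.2),(267.5,150.5),(231.2,149.4),(195,149)]),(s,[(251.5,235),(277.5,207),(299.5,182.5),(318.5,160.5)])):
    for y,u in zip((-.165,-.055,.055,.165),pts):
        z=.132 if q is t else .124
        print(np.round(px(q,man(0,y,z)),1),u,np.round(at(q,u,z)-man(0,y,z),4))
for y in(-.235,.235): print(man(-.025,y,.087),go(*man(-.02,y,.15),180))
E
```

```text
[302.1 150.1] (303.2, 151.2) [-0.0035 -0.0033 -0.    ]
[265.6 149.3] (267.5, 150.5) [-0.0038 -0.0058 -0.    ]
[229.  148.4] (231.2, 149.4) [-0.003  -0.0066 -0.    ]
[192.4 147.6] (195, 149) [-0.0042 -0.0078 -0.    ]
[254.4 234.7] (251.5, 235) [-0.0048 -0.0039  0.    ]
[279.7 205.8] (277.5, 207) [-0.0025 -0.0061  0.    ]
[301.3 181.2] (299.5, 182.5) [-0.0016 -0.0071  0.    ]
[320.  159.9] (318.5, 160.5) [-0.0023 -0.0048  0.    ]
[ 0.57081385 -0.22528436  0.087     ] (array([-158. , -268.6,  237.2]), np.float64(0.1), 'rows>=7.8')
[0.58721661 0.24442933 0.087     ] (array([-175.3,  201.1,  237.2]), np.float64(0.1), 'rows>=7.1')
```

```bash
sed -i 's/MC=np.array.*;/MC=np.array([.601,.003]);/' h.py
python3 - <<'E'
from h import *
print(go(*man(.02,-.235,.18),180))
p=man(.02,-.235,.18)
for x,z in((.02,.13),(0,.11),(-.018,.096),(-.022,.09)): print(np.round((man(x,-.235,z)-p)*1000,1))
print("a->b",man(.02,.235,.18)-p)
E
```

```text
(array([-195. , -275.8,  207.2]), np.float64(0.1), 'rows>=7.9')
[  0.   0. -50.]
[-20.    0.7 -70. ]
[-38.    1.3 -84. ]
[-42.    1.5 -90. ]
a->b [0.01640276 0.46971369 0.        ]
```

Emit:
{"op": "play_rows", "data": {"linear": [[-195,-276,120],[-195,-276,120],[-195,-276,120],[-195,-276,120],[-195,-276,120],[-195,-276,120],[-195,-276,120],[-195,-276,207],[-195,-276,207],[-195,-276,207],[-195,-276,207]], "turn": [0,0,0,0,0,0,0,0,0,0,0]}}

```text
clock: 4.2
position: [0.6122, -0.2325, 0.1801]
tool_rot: [179.9, -0.1, -179.9]
force: [0.1, -0.4, 1.7]
finger_gap: 0.0001
grip_force: 0.0
```

Emit:
{"op": "play_rows", "data": {"linear": [[0,0,20],[0,0,35],[0,0,50],[8,0,58],[14,1,64],[20,1,70],[26,1,75],[32,1,80],[38,1,84],[42,1,88],[42,1,91],[42,1,91]], "turn": [0,0,0,0,0,0,0,0,0,0,0,0]}}

```text
clock: 5.4
position: [0.5706, -0.2319, 0.0895]
tool_rot: [-180.0, 0.0, -179.9]
force: [-0.4, -0.2, 2.8]
finger_gap: 0.0001
grip_force: 1.6
```

Contact is light; press the last millimetres.

Emit:
{"op": "play_rows", "data": {"linear": [[0,0,1],[0,0,2],[0,0,3],[0,0,4],[0,0,4]], "turn": [0,0,0,0,0]}}

```text
clock: 5.9
position: [0.5702, -0.2318, 0.0867]
tool_rot: [-180.0, -0.0, -179.9]
force: [-5.8, 0.5, 12.8]
finger_gap: -0.0002
grip_force: 6.5
```

Emit:
{"op": "play_rows", "data": {"linear": [[0,0,-45],[-20,60,-93],[-59,469,-93],[-59,469,-93],[-59,469,-93],[-59,469,-93],[-59,469,-93],[-59,469,-93],[-59,469,-93],[-59,469,-93],[-59,469,-93],[-59,469,-93]], "turn": [0,0,0,0,0,0,0,0,0,0,0,0]}}

```text
clock: 7.1
position: [0.6286, 0.2423, 0.1773]
tool_rot: [179.9, -0.0, -179.5]
force: [0.9, 0.1, 0.2]
finger_gap: -0.0002
grip_force: 0.0
```

Emit:
{"op": "play_rows", "data": {"linear": [[0,0,0],[0,0,0]], "turn": [0,0]}}

```text
clock: 7.3
position: [0.6287, 0.2363, 0.1777]
tool_rot: [-180.0, -0.1, -179.9]
force: [0.1, -0.3, -1.0]
finger_gap: -0.0004
grip_force: 0.0
```

Emit:
{"op": "play_rows", "data": {"linear": [[0,0,18],[0,0,33],[0,0,48],[8,0,56],[14,1,62],[20,1,68],[26,1,73],[32,1,78],[38,1,82],[42,1,87],[42,1,91],[42,1,93]], "turn": [0,0,0,0,0,0,0,0,0,0,0,0]}}

```text
clock: 8.5
position: [0.5861, 0.2385, 0.0864]
tool_rot: [180.0, -0.0, -179.9]
force: [-7.7, -2.4, 20.1]
finger_gap: -0.0003
grip_force: 9.8
```

Emit:
{"op": "play_rows", "data": {"linear": [[0,0,0],[0,0,0]], "turn": [0,0]}}

```text
clock: 8.7
position: [0.5862, 0.2385, 0.0867]
tool_rot: [180.0, 0.0, -179.9]
force: [-4.0, -0.2, 9.7]
finger_gap: -0.0003
grip_force: 5.3
```

```bash
python3 -c "
from h import *
print(go(.53,0.02,.40,180))"
```

```text
(array([  56.7, -218.2, -313.3]), np.float64(0.1), 'rows>=7.7')
```

Emit:
{"op": "play_rows", "data": {"linear": [[0,0,-50],[0,0,-100],[56,-218,-313],[56,-218,-313],[56,-218,-313],[56,-218,-313],[56,-218,-313],[56,-218,-313],[56,-218,-313],[56,-218,-313],[56,-218,-313],[56,-218,-313]], "turn": [0,0,0,0,0,0,0,0,0,0,0,0], "grip": 0.75}}

```text
clock: 9.9
position: [0.5311, 0.0213, 0.3963]
tool_rot: [180.0, -0.2, -179.8]
force: [0.2, -0.3, -0.3]
finger_gap: 0.0642
grip_force: 0.0
```

Run:
```python
from h import *
o=r.observe(); print(o["clock"],o["position"],o["tool_rot"])
a=snapshot("wrist"); save(a,"w2",s=1.5)
for n,z in [("handle1",0.0),("stem1_seat",.11),("strap_a_pad",.087)]:
    for d in tip_of(n,a): print(n,round(d["p"],2),np.round(d["uv"]),np.round(at(a,d["uv"],z),3))
for y in(-.165,-.055,.055,.165): print(man(0,y,.11),px(a,man(0,y,.11)),px(a,man(0,y,.134))*1.5)
for d in silhouettes("handle1",a):
    m=d["pixels"]; print(round(d["p"],2),np.round(d["bbox"]),m.sum(),a["frame"][m].mean(0).round())
```

```text
9.9 [0.5310801  0.02128644 0.39629731] [ 179.95458668   -0.18208254 -179.79659192]
handle1 0.91 [306.  86.] [0.435 0.108 0.   ]
handle1 0.78 [302. 258.] [0.737 0.116 0.   ]
handle1 0.75 [34. 58.] [ 0.395 -0.318  0.   ]
handle1 0.64 [430. 246.] [0.711 0.351 0.   ]
stem1_seat 0.84 [122. 204.] [ 0.597 -0.16   0.11 ]
strap_a_pad 0.84 [ 81. 180.] [ 0.569 -0.226  0.087]
[ 0.59524158 -0.16189949  0.11      ] [121.0307883  202.65239539] [171.00430709 312.05102824]
[ 0.59908053 -0.0519665   0.11      ] [199.35767696 205.52412017] [294.83076741 316.56448696]
[0.60291947 0.0579665  0.11      ] [277.22136035 208.37886231] [417.8857863  321.04982674]
[0.60675842 0.16789949 0.11      ] [354.62593528 211.216772  ] [540.1765505  325.50730953]
0.89 [440. 256.  40.  49.] 1057 [150.  27.  23.]
0.84 [307. 269.  32.  46.] 916 [23. 27. 24.]
0.69 [313.  86.  44.  65.] 1315 [182. 186. 185.]
0.68 [28. 53. 43. 77.] 1930 [147. 149. 147.]
0.63 [422.  70.  53.  64.] 1726 [157. 161. 160.]
0.57 [365.   4.  28.   8.] 84 [13. 24. 18.]
0.2 [495. 140.  33.  44.] 1200 [84. 84. 78.]
```

View pics/w2.png

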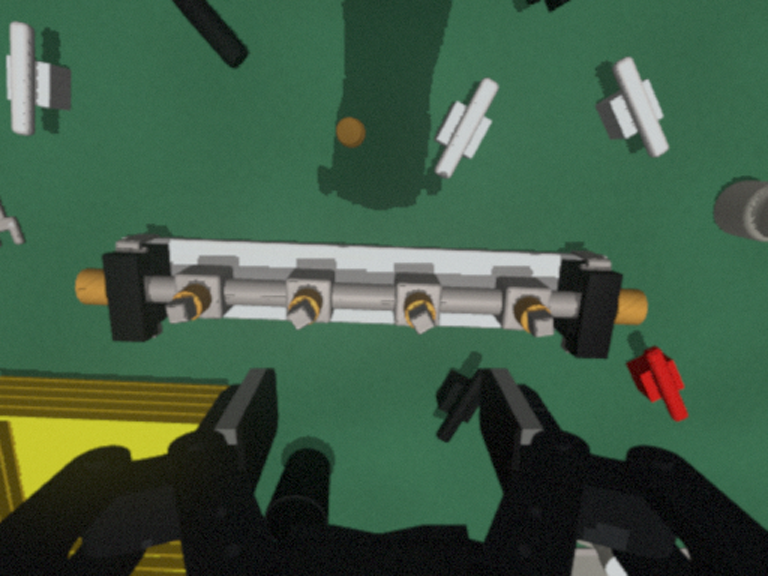

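Both straps look shut (black bars lie flat at (130,295) and (590,310)). The white handles show at (467,128), (640,107) and (25,80), the stems at (180,308), (303,312), (421,318) and (540,320). I'll fit the poses by model projection.

```bash
cat > fit.py <<'E'
from h import *
from scipy.optimize import minimize
def frus(z0,z1,a0,b0,a1,b1): return np.array([[sx*a,sy*b,z] for z,a,b in((z0,a0,b0),(z1,a1,b1)) for sx in(-1,1) for sy in(-1,1)])
HANDLE=[frus(0,.034,.02,.02,.02,.02),frus(.034,.048,.05,.009,.05,.009)]
STEM=[frus(0,.019,.009,.009,.009,.009),frus(.019,.024,.009,.009,.0068,.0068)]
K=4
def render(p,parts,q,z,shape):
    m=np.zeros((shape[0]*K,shape[1]*K),np.uint8); c,s=np.cos(q[2]),np.sin(q[2])
    for P in parts:
        W=np.c_[q[0]+c*P[:,0]-s*P[:,1],q[1]+s*P[:,0]+c*P[:,1],P[:,2]+z]
        C=W@np.array(p["R"]).T+p["t"]; C=C@np.array(p["mtx"]).T; uv=C[:,:2]/C[:,2:]
        cv2.fillConvexPoly(m,cv2.convexHull((((uv+.5)*K-.5)*16).astype(np.int32)),1,shift=4)
    return m
def fit(p,mask,parts,z,q0,yaws):
    M=cv2.resize(mask.astype(np.uint8),None,fx=K,fy=K,interpolation=cv2.INTER_NEAREST)
    f=lambda q:1-(lambda R:(R&M).sum()/max(1,(R|M).sum()))(render(p,parts,q,z,mask.shape))
    best=None
    for y in yaws:
        s=minimize(f,[*q0,y],method="Nelder-Mead",options=dict(initial_simplex=np.array([q0[0],q0[1],y])+np.array([[0,0,0],[.008,0,0],[0,.008,0],[0,0,.3]]),xatol=1e-4,fatol=1e-4,maxiter=120))
        if best is None or s.fun<best.fun: best=s
    return best.x,1-best.fun
def handles(p):
    out=[]
    hsv=cv2.cvtColor(p["frame"],cv2.COLOR_RGB2HSV)
    for d in silhouettes("handle1",p):
        m=d["pixels"]
        if m.sum()<200 or d["p"]<.3 or p["frame"][m].mean()<110 or np.ptp(p["frame"][m].mean(0))>40: continue
        g=cv2.dilate(m.astype(np.uint8),np.ones((5,5)))>0
        mm=g&(hsv[:,:,1]<70)&(hsv[:,:,2]>60)
        u=np.argwhere(m).mean(0)[::-1]
        q,i=fit(p,mm,HANDLE,0,at(p,u,.03)[:2],[0,.78,1.57,2.36])
        out.append((q,i)); print("handle",np.round(q[:2],4),"yaw",round(np.degrees(q[2])%180,1),"iou",round(i,3),"p",round(d["p"],2),np.round(u))
    return out
def stems(p):
    for d in silhouettes("stem1",p):
        m=d["pixels"]; u=np.argwhere(m).mean(0)[::-1]
        if m.sum()<20: continue
        q,i=fit(p,m,STEM,.11,at(p,u,.125)[:2],[0,.5,1.0])
        print("stem",np.round(q[:2],4),"theta",round((np.degrees(q[2]-MY))%90,1),"iou",round(i,3),"p",round(d["p"],2),m.sum(),np.round(u))
E
python3 - <<'E'
from fit import *
a=snapshot("wrist"); o=r.observe(); print(o["position"])
handles(a); stems(a)
t=snapshot("top"); handles(t); s=snapshot("scene"); handles(s)
E
```

```text
[0.53127633 0.02069395 0.39770173]
handle [ 0.3931 -0.3183] yaw 168.8 iou 0.904 p 0.94 [22. 53.]
handle [0.4155 0.2764] yaw 31.7 iou 0.921 p 0.9 [422.  72.]
handle [0.436  0.1072] yaw 153.1 iou 0.95 p 0.56 [310.  84.]
handle [ 0.6467 -0.0704] yaw 153.1 iou 0.266 p 0.4 [202. 209.]
stem [ 0.5969 -0.158 ] theta 10.5 iou 0.947 p 0.59 290 [122. 205.]
stem [0.6082 0.1726] theta 13.9 iou 0.898 p 0.59 256 [360. 214.]
stem [0.6047 0.0623] theta 32.2 iou 0.893 p 0.57 214 [281. 211.]
stem [ 0.6008 -0.0479] theta 36.6 iou 0.873 p 0.51 219 [202. 208.]
stem [0.5748 0.2267] theta 25.0 iou 0.196 p 0.15 1623 [397. 207.]
handle [ 0.392  -0.3206] yaw 168.5 iou 0.887 p 0.62 [350. 216.]
handle [0.4152 0.2729] yaw 31.7 iou 0.897 p 0.49 [166. 212.]
handle [0.4341 0.1065] yaw 150.8 iou 0.93 p 0.81 [250. 183.]
handle [0.4142 0.2749] yaw 29.4 iou 0.938 p 0.73 [272. 153.]
handle [ 0.3904 -0.3176] yaw 168.5 iou 0.923 p 0.71 [136. 279.]
handle [ 0.5244 -0.4133] yaw 17.3 iou 0.382 p 0.66 [140. 334.]
```

```bash
sed -i 's/MC=np.array.*;/MC=np.array([.6027,.0072]);/' h.py; python3 -c "
from h import *
print(go(.436,.107,.2,152))"
```

```text
(array([ 95.2,  87.1, 198.3]), np.float64(28.1), 'rows>=4.7')
```

Emit:
{"op": "play_rows", "data": {"linear": [[95,87,198],[95,87,198],[95,87,198],[95,87,198],[95,87,198],[95,87,198],[95,87,198]], "turn": [28,28,28,28,28,28,28], "grip": 0.75, "newtons": 40}}

```text
clock: 11.2
position: [0.4363, 0.107, 0.2007]
tool_rot: [-180.0, 0.0, 152.2]
force: [0.9, 0.6, 1.2]
finger_gap: 0.0636
grip_force: 0.0
```

Run:
```python
from fit import *
a=snapshot("wrist"); o=r.observe(); print(o["position"],o["tool_rot"],o["finger_gap"])
save(a,"w3")
for q,i in handles(a): 
    if i>.8: print(go(q[0],q[1],.1,np.degrees(q[2])%180))
```

```text
[0.437761   0.10678184 0.20177076] [1.79917760e+02 1.49816917e-01 1.52119210e+02] 0.06383837273866495
handle [0.4162 0.2761] yaw 32.2 iou 0.929 p 0.89 [404.  74.]
handle [0.4362 0.107 ] yaw 152.6 iou 0.951 p 0.61 [251. 176.]
(array([ 99.4, 139.1, 102.2]), np.float64(119.8), 'rows>=14.0')
(array([  2.5,  -1. , 102.2]), np.float64(-0.6), 'rows>=2.0')
```

Emit:
{"op": "play_rows", "data": {"linear": [[0,0,50],[0,0,100],[0,0,145],[0,0,175],[0,0,193],[0,0,193],[0,0,193]], "turn": [0,0,0,0,0,0,0]}}

```text
clock: 12.0
position: [0.4384, 0.1066, 0.0084]
tool_rot: [179.9, 0.1, 152.1]
force: [-0.0, 0.2, -0.0]
finger_gap: 0.064
grip_force: 0.0
```

Emit:
{"op": "play_rows", "data": {"linear": [[0,0,0],[0,0,0],[0,0,0],[0,0,0],[0,0,0],[0,0,0],[0,0,0]], "turn": [0,0,0,0,0,0,0], "grip": 0, "newtons": 50}}

```text
clock: 12.7
position: [0.4382, 0.1067, 0.0091]
tool_rot: [179.9, 0.2, 152.1]
force: [0.4, -1.0, 6.4]
finger_gap: 0.0396
grip_force: 51.5
```

```bash
python3 -c "
from h import *
print(go(.665,.05,.28,180))"
```

```text
(array([-228.1,   56.4, -269.8]), np.float64(-27.9), 'rows>=7.2')
```

Emit:
{"op": "play_rows", "data": {"linear": [[0,0,-50],[0,0,-100],[-20,5,-150],[-228,56,-270],[-228,56,-270],[-228,56,-270],[-228,56,-270],[-228,56,-270],[-228,56,-270],[-228,56,-270],[-228,56,-270]], "turn": [0,0,0,-28,-28,-28,-28,-28,-28,-28,-28]}}

```text
clock: 13.8
position: [0.6625, 0.0501, 0.2765]
tool_rot: [180.0, -0.1, -179.9]
force: [0.6, -0.1, -2.1]
finger_gap: 0.0391
grip_force: 52.0
```

Run:
```python
from fit import *
a=snapshot("wrist"); o=r.observe(); print(o["position"],o["tool_rot"],o["finger_gap"])
save(a,"w4")
stems(a); handles(a)
```

```text
[0.66211177 0.05024942 0.276655  ] [ 1.79982183e+02 -1.40536563e-01 -1.79854817e+02] 0.03900615530517467
stem [0.6084 0.1723] theta 11.0 iou 0.96 p 0.83 628 [386. 123.]
stem [0.6041 0.062 ] theta 31.6 iou 0.908 p 0.78 422 [265. 118.]
stem [ 0.6003 -0.0484] theta 32.5 iou 0.939 p 0.59 631 [143. 112.]
stem [ 0.5961 -0.1589] theta 11.2 iou 0.944 p 0.56 823 [ 19. 108.]
handle [0.7329 0.0546] yaw 90.1 iou 0.14 p 0.6 [253. 258.]
```

View pics/w4.png

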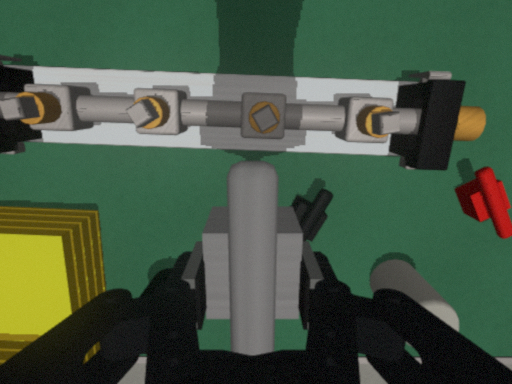

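```bash
python3 -c "
from h import *
print(go(.6058,.063,.155,209.6))"
```

```text
(array([ 56.2,  12.8, 122.3]), np.float64(-29.4), 'rows>=3.4')
```

Emit:
{"op": "play_rows", "data": {"linear": [[30,7,0],[56,13,50],[56,13,100],[56,13,122],[56,13,122],[56,13,122],[56,13,122]], "turn": [-8,-16,-24,-29.4,-29.4,-29.4,-29.4]}}

```text
clock: 14.65
position: [0.6093, 0.0627, 0.1579]
tool_rot: [-179.9, 0.2, -150.6]
force: [0.0, 0.1, -1.6]
finger_gap: 0.0391
grip_force: 51.9
```

```bash
python3 -c "
from h import *
print(go(.6058,.063,.120,209.6))"
```

```text
(array([ 3. ,  2. , 37.9]), np.float64(-0.2), 'rows>=0.8')
```

Emit:
{"op": "play_rows", "data": {"linear": [[3,2,6],[3,2,10],[3,2,14],[3,2,18],[3,2,22],[3,2,25]], "turn": [0,0,0,0,0,0]}}

```text
clock: 15.25
position: [0.6045, 0.063, 0.1299]
tool_rot: [180.0, 0.0, -150.5]
force: [0.6, 0.1, -1.8]
finger_gap: 0.0389
grip_force: 52.1
```

Emit:
{"op": "play_rows", "data": {"linear": [[0,0,3],[0,0,6],[0,0,8],[0,0,10],[0,0,11],[0,0,11]], "turn": [0,0,0,0,0,0]}}

```text
clock: 15.85
position: [0.6045, 0.063, 0.1193]
tool_rot: [-180.0, 0.0, -150.5]
force: [2.8, 0.8, -1.4]
finger_gap: 0.0393
grip_force: 52.1
```

Emit:
{"op": "play_rows", "data": {"linear": [[0,0,0],[0,0,0],[0,0,0],[0,0,0],[0,0,0],[0,0,0],[0,0,0],[0,0,0]], "turn": [5,10,15,20,25,30,33,33]}}

```text
clock: 16.65
position: [0.6058, 0.0613, 0.1195]
tool_rot: [-179.8, 0.2, 176.4]
force: [4.2, -4.2, -3.4]
finger_gap: 0.0392
grip_force: 51.8
```

Emit:
{"op": "play_rows", "data": {"linear": [[0,0,0],[0,0,0],[0,0,0],[0,0,0]], "turn": [0,0,0,0], "grip": 0.7}}

```text
clock: 17.05
position: [0.604, 0.0631, 0.1194]
tool_rot: [180.0, -0.0, 176.5]
force: [0.1, 0.2, -0.5]
finger_gap: 0.0598
grip_force: 0.0
```

```bash
python3 -c "
from h import *
print(go(.6,.063,.2,180));print(go(.4155,.2762,.2,212))"
```

```text
(array([  4. ,  -0.3, -80.6]), np.float64(-3.5), 'rows>=1.6')
(array([201.1, 201.3, -80.6]), np.float64(-35.5), 'rows>=5.9')
```

Emit:
{"op": "play_rows", "data": {"linear": [[0,0,-40],[0,0,-81],[201,201,-81],[201,201,-81],[201,201,-81],[201,201,-81],[201,201,-81],[201,201,-81],[201,201,-81],[201,201,-81]], "turn": [0,0,-8,-16,-24,-32,-35.5,-35.5,-35.5,-35.5], "grip": 0.75}}

```text
clock: 18.05
position: [0.4154, 0.2764, 0.2006]
tool_rot: [-180.0, 0.0, -147.9]
force: [0.6, 0.0, -0.6]
finger_gap: 0.064
grip_force: 0.0
```

```bash
cat >> fit.py <<'E'
def seated(p,n,stem):
    "pose of a handle on stem n, from whichever mask lies nearest"
    X=np.array([*stem,.13]); u0=px(p,X); hsv=cv2.cvtColor(p["frame"],cv2.COLOR_RGB2HSV)
    for d in silhouettes("handle1",p):
        m=d["pixels"]; u=np.argwhere(m).mean(0)[::-1]
        if np.linalg.norm(u-u0)<25:
            for z in (.11,.115,.12,.13):
                q,i=fit(p,m,HANDLE,z,stem,[0]); print(n,"z",z,np.round(q[:2],4),round(np.degrees(q[2]-MY),1),round(i,3),round(d["p"],2))
E
python3 - <<'E'
from fit import *
a=snapshot("wrist"); o=r.observe(); print(o["position"],o["tool_rot"],o["finger_gap"])
for q,i in handles(a): 
    if i>.8: print(go(q[0],q[1],.009,np.degrees(q[2])%180+180))
for n in("scene","top"):
    s=snapshot(n); seated(s,n,(.6041,.062)); handles(s)
    if n=="scene": save(s,"s3",(200,120,400,320),3)
E
```

```text
[0.41605737 0.2758191  0.20051114] [-1.79976328e+02  3.90125476e-02 -1.47948433e+02] 0.06392162963889493
handle [0.4161 0.2754] yaw 31.7 iou 0.957 p 0.84 [252. 175.]
(array([  0.4,   0.2, 191.4]), np.float64(0.3), 'rows>=3.8')
scene z 0.11 [0.6027 0.0593] -2.4 0.906 0.97
scene z 0.115 [0.6058 0.0528] -2.4 0.899 0.97
scene z 0.12 [0.6078 0.0469] -2.5 0.889 0.97
scene z 0.13 [0.6134 0.0344] -3.8 0.868 0.97
handle [0.5579 0.2007] yaw 175.4 iou 0.672 p 0.97 [300. 178.]
handle [0.4154 0.273 ] yaw 35.2 iou 0.902 p 0.81 [272. 153.]
handle [ 0.391 -0.318] yaw 168.2 iou 0.925 p 0.69 [136. 279.]
top z 0.11 [0.6057 0.0585] -1.7 0.864 0.68
top z 0.115 [0.6042 0.0583] -1.8 0.862 0.68
top z 0.12 [0.6042 0.0581] -1.7 0.862 0.68
top z 0.13 [0.6022 0.0578] -1.9 0.857 0.68
handle [0.6187 0.0641] yaw 176.7 iou 0.629 p 0.68 [231. 148.]
handle [ 0.392  -0.3203] yaw 169.0 iou 0.913 p 0.62 [350. 218.]
```

View pics/s3.png

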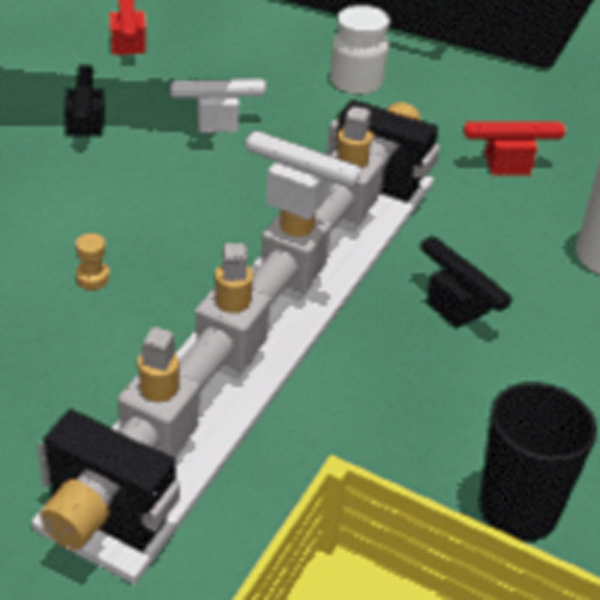

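The handle sits home on stem 3 with its bar across the pipe at (300,160), and both straps are flat. Next is handle B.

Emit:
{"op": "play_rows", "data": {"linear": [[0,0,50],[0,0,100],[0,0,145],[0,0,175],[0,0,191],[0,0,191],[0,0,191]], "turn": [0,0,0,0,0,0,0]}}

```text
clock: 19.15
position: [0.4161, 0.2756, 0.0095]
tool_rot: [180.0, -0.0, -148.0]
force: [-0.3, 0.4, 0.4]
finger_gap: 0.0639
grip_force: 0.0
```

Emit:
{"op": "play_rows", "data": {"linear": [[0,0,0],[0,0,0],[0,0,0],[0,0,0],[0,0,0],[0,0,0],[0,0,0]], "turn": [0,0,0,0,0,0,0], "grip": 0, "newtons": 50}}

```text
clock: 19.85
position: [0.4173, 0.2765, 0.0109]
tool_rot: [-180.0, 0.2, -148.0]
force: [-0.4, 0.1, 6.9]
finger_gap: 0.0392
grip_force: 51.7
```

```bash
python3 -c "
from h import *
o=r.observe();print(o['position'],o['finger_gap'],o['tool_rot'])
print(go(.6084,.1723,.17,178+11))"
```

```text
[0.41729372 0.27649443 0.01094618] 0.03917093543177297 [-179.97627701    0.20659145 -147.9850592 ]
(array([-107.4, -189.7, -158.6]), np.float64(23.0), 'rows>=5.4')
```

Emit:
{"op": "play_rows", "data": {"linear": [[0,0,-50],[0,0,-100],[0,0,-150],[-108,-190,-164],[-108,-190,-164],[-108,-190,-164],[-108,-190,-164],[-108,-190,-164],[-108,-190,-164],[-108,-190,-164]], "turn": [0,0,0,8,16,23,23,23,23,23]}}

```text
clock: 20.85
position: [0.6075, 0.1717, 0.1728]
tool_rot: [180.0, -0.1, -171.0]
force: [-0.2, 0.8, -2.5]
finger_gap: 0.0388
grip_force: 51.4
```

Emit:
{"op": "play_rows", "data": {"linear": [[0,0,0],[0,0,0]], "turn": [0,0]}}

```text
clock: 21.05
position: [0.6069, 0.1729, 0.1735]
tool_rot: [180.0, -0.0, -170.9]
force: [0.5, -0.0, -1.3]
finger_gap: 0.0392
grip_force: 51.4
```

```bash
python3 -c "
from h import *
o=r.observe();print(o['position'],o['finger_gap'],o['tool_rot'])
print(go(.6099,.1725,.121,178+11))"
```

```text
[0.60687495 0.17286039 0.17347025] 0.03921686254550804 [ 1.79986452e+02 -2.80585989e-02 -1.70894834e+02]
(array([-3. , -0.8, 52.5]), np.float64(0.1), 'rows>=1.1')
```

Emit:
{"op": "play_rows", "data": {"linear": [[-3,-1,15],[-3,-1,25],[-3,-1,30],[-3,-1,34],[-3,-1,37],[-3,-1,40]], "turn": [0,0,0,0,0,0]}}

```text
clock: 21.65
position: [0.6112, 0.1715, 0.1334]
tool_rot: [180.0, 0.0, -171.0]
force: [-1.5, -0.6, -0.9]
finger_gap: 0.0386
grip_force: 51.4
```

Emit:
{"op": "play_rows", "data": {"linear": [[0,0,3],[0,0,6],[0,0,9],[0,0,11],[0,0,12.5],[0,0,12.5]], "turn": [0,0,0,0,0,0]}}

```text
clock: 22.25
position: [0.6112, 0.1714, 0.121]
tool_rot: [180.0, 0.0, -171.0]
force: [-2.7, -0.4, 1.5]
finger_gap: 0.0391
grip_force: 51.6
```

Emit:
{"op": "play_rows", "data": {"linear": [[0,0,0],[0,0,0],[0,0,0],[0,0,0],[0,0,0]], "turn": [4,8,11,13,13]}}

```text
clock: 22.75
position: [0.6104, 0.1709, 0.121]
tool_rot: [-179.9, -0.1, 176.0]
force: [-5.5, -2.7, 3.8]
finger_gap: 0.0389
grip_force: 52.0
```

Emit:
{"op": "play_rows", "data": {"linear": [[0,0,0],[0,0,0],[0,0,0],[0,0,0]], "turn": [0,0,0,0], "grip": 0.7}}

```text
clock: 23.15
position: [0.6117, 0.1716, 0.1209]
tool_rot: [180.0, 0.0, 176.0]
force: [-0.2, -0.1, -0.3]
finger_gap: 0.0597
grip_force: 0.0
```

Emit:
{"op": "play_rows", "data": {"linear": [[0,0,-40],[0,0,-80],[0,0,-110],[0,0,-110]], "turn": [0,0,0,0]}}

```text
clock: 23.55
position: [0.614, 0.1719, 0.2365]
tool_rot: [179.9, 0.5, 176.0]
force: [-0.6, 0.1, 1.0]
finger_gap: 0.0594
grip_force: 0.0
```

```bash
python3 -c "
from h import *
o=r.observe();print(o['position'],o['finger_gap'],o['tool_rot'])
print(go(.392,-.318,.2,168.6))"
```

```text
[0.61397805 0.17190897 0.23645798] 0.05938855396567625 [179.87221881   0.53814893 176.0247895 ]
(array([ 187.8, -504.2,   33.6]), np.float64(7.4), 'rows>=10.8')
```

Emit:
{"op": "play_rows", "data": {"linear": [[188,-504,0],[188,-504,0],[188,-504,0],[188,-504,0],[188,-504,0],[188,-504,0],[188,-504,0],[188,-504,0],[188,-504,33],[188,-504,33],[188,-504,33],[188,-504,33]], "turn": [7,7,7,7,7,7,7,7,7,7,7,7], "grip": 0.75}}

```text
clock: 24.75
position: [0.3863, -0.3219, 0.1957]
tool_rot: [180.0, -0.1, 168.7]
force: [0.3, 1.4, -1.3]
finger_gap: 0.064
grip_force: 0.0
```

Emit:
{"op": "play_rows", "data": {"linear": [[0,0,0],[0,0,0]], "turn": [0,0]}}

```text
clock: 24.95
position: [0.3889, -0.3175, 0.1976]
tool_rot: [180.0, -0.0, 169.0]
force: [0.2, 0.6, 1.0]
finger_gap: 0.0634
grip_force: 0.0
```

Run:
```python
from fit import *
a=snapshot("wrist"); o=r.observe(); print(o["position"],o["tool_rot"],o["finger_gap"])
for q,i in handles(a): 
    if i>.8: print(go(q[0],q[1],.009,np.degrees(q[2])%180))
for n,c in(("scene",(200,120,400,320)),("top",(150,110,350,190))):
    s=snapshot(n); seated(s,n,(.6041,.062)); seated(s,n,(.6084,.1723)); save(s,n+"4",c,3)
```

```text
[ 0.38920213 -0.31732363  0.19784838] [1.79983654e+02 1.03454542e-02 1.69101451e+02] 0.06380563683621546
handle [ 0.3933 -0.3174] yaw 168.7 iou 0.952 p 0.7 [253. 180.]
(array([ -3.9,   0.6, 189. ]), np.float64(0.4), 'rows>=3.8')
scene z 0.11 [0.6019 0.0593] -8.6 0.79 0.9
scene z 0.115 [0.6059 0.0524] -8.5 0.776 0.9
scene z 0.12 [0.6074 0.0471] -8.7 0.765 0.9
scene z 0.13 [0.6117 0.0349] -10.4 0.741 0.9
scene z 0.11 [0.6057 0.1688] -3.1 0.885 0.82
scene z 0.115 [0.6082 0.1615] -2.3 0.884 0.82
scene z 0.12 [0.6106 0.1542] -1.8 0.883 0.82
scene z 0.13 [0.6157 0.1401] -2.0 0.877 0.82
top z 0.11 [0.6084 0.1685] -1.6 0.885 0.8
top z 0.115 [0.6085 0.1681] -2.6 0.881 0.8
top z 0.12 [0.6069 0.1675] -2.3 0.878 0.8
top z 0.13 [0.6056 0.1662] -2.2 0.871 0.8
```

View pics/scene4.png

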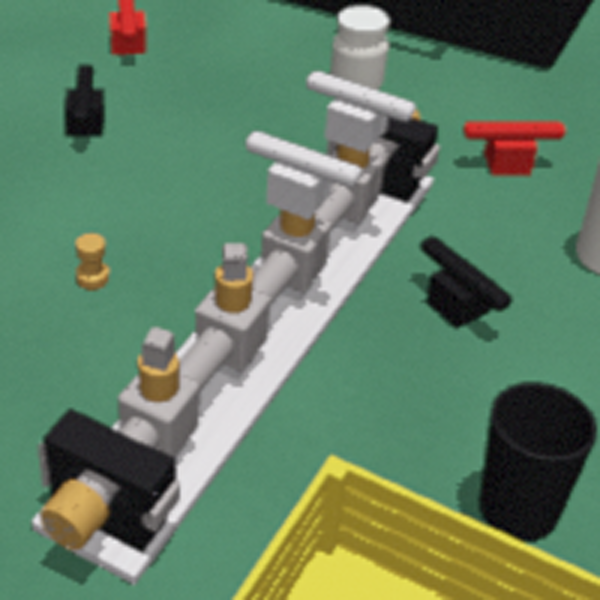

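Handles on stems 3 and 4 are both home with bars parallel, at (300,160) and (360,95). I'll pick up handle C.

Emit:
{"op": "play_rows", "data": {"linear": [[-4,1,50],[-4,1,100],[-4,1,145],[-4,1,175],[-4,1,189],[-4,1,189],[-4,1,189]], "turn": [0,0,0,0,0,0,0]}}

```text
clock: 26.05
position: [0.3931, -0.3181, 0.009]
tool_rot: [180.0, 0.0, 169.0]
force: [0.2, -0.5, 0.7]
finger_gap: 0.0643
grip_force: 0.0
```

Emit:
{"op": "play_rows", "data": {"linear": [[0,0,0],[0,0,0],[0,0,0],[0,0,0],[0,0,0],[0,0,0],[0,0,0]], "turn": [0,0,0,0,0,0,0], "grip": 0, "newtons": 50}}

```text
clock: 26.75
position: [0.3939, -0.3191, 0.0104]
tool_rot: [-179.9, 0.2, 169.0]
force: [0.5, -0.0, 7.6]
finger_gap: 0.0388
grip_force: 51.9
```

Run:
```python
from h import *
o=r.observe();print(o['position'],o['finger_gap'],o['tool_rot'])
y=np.radians(169); dx=(np.array([.3933,-.3174])-o['position'][:2])@[np.cos(y),np.sin(y)]; print("off",dx)
y=np.radians(189.2); T=np.array([.5963,-.1588])-dx*np.array([np.cos(y),np.sin(y)]); print(T,go(*T,.17,189.2))
```

```text
[ 0.39390784 -0.31913572  0.01037704] 0.038778103529943174 [-1.79895609e+02  1.64967056e-01  1.69019265e+02]
off 0.0009278671668294667
[ 0.59721593 -0.15865165] (array([-169.5,  196. , -159.5]), np.float64(-20.2), 'rows>=6.1')
```

Emit:
{"op": "play_rows", "data": {"linear": [[0,0,-50],[0,0,-100],[0,0,-150],[-169,196,-164],[-169,196,-164],[-169,196,-164],[-169,196,-164],[-169,196,-164],[-169,196,-164],[-169,196,-164],[-169,196,-164],[-169,196,-164]], "turn": [0,0,0,-8,-16,-20,-20,-20,-20,-20,-20,-20]}}

```text
clock: 27.95
position: [0.5947, -0.1589, 0.1726]
tool_rot: [180.0, -0.1, -171.1]
force: [-0.8, 0.2, -1.2]
finger_gap: 0.0389
grip_force: 51.8
```

```bash
python3 -c "
from h import *
o=r.observe();print(o['position'],o['finger_gap'],o['tool_rot'])
print(go(.5972,-.1587,.12,189.2))"
```

```text
[ 0.59470297 -0.15892224  0.17264565] 0.03889395693735567 [ 1.79985367e+02 -5.71522207e-02 -1.71090067e+02]
(array([-2.6, -0.2, 52.6]), np.float64(-0.3), 'rows>=1.1')
```

Emit:
{"op": "play_rows", "data": {"linear": [[-2.5,0,15],[-2.5,0,25],[-2.5,0,30],[-2.5,0,34],[-2.5,0,37],[-2.5,0,40]], "turn": [0,0,0,0,0,0]}}

```text
clock: 28.55
position: [0.5982, -0.1577, 0.1328]
tool_rot: [-180.0, -0.0, -171.0]
force: [-1.7, -0.9, -0.5]
finger_gap: 0.0388
grip_force: 51.8
```

Emit:
{"op": "play_rows", "data": {"linear": [[0,0,3],[0,0,6],[0,0,9],[0,0,11],[0,0,12.5],[0,0,12.5]], "turn": [0,0,0,0,0,0]}}

```text
clock: 29.15
position: [0.5982, -0.1574, 0.1205]
tool_rot: [180.0, -0.0, -171.0]
force: [-4.1, -0.3, 1.6]
finger_gap: 0.0389
grip_force: 52.1
```

Emit:
{"op": "play_rows", "data": {"linear": [[0,0,0],[0,0,0],[0,0,0],[0,0,0],[0,0,0]], "turn": [4,8,11,13,13]}}

```text
clock: 29.65
position: [0.5981, -0.1584, 0.1204]
tool_rot: [-179.9, -0.0, 175.9]
force: [-4.7, -3.2, 1.3]
finger_gap: 0.0389
grip_force: 52.2
```

Emit:
{"op": "play_rows", "data": {"linear": [[0,0,0],[0,0,0],[0,0,0],[0,0,0]], "turn": [0,0,0,0], "grip": 0.7}}

```text
clock: 30.05
position: [0.599, -0.1574, 0.1204]
tool_rot: [180.0, 0.1, 176.0]
force: [0.3, -0.0, -0.4]
finger_gap: 0.0597
grip_force: 0.0
```

Emit:
{"op": "play_rows", "data": {"linear": [[0,0,-40],[0,0,-80],[0,0,-110],[60,150,-280],[60,150,-280],[60,150,-280],[60,150,-280],[60,150,-280],[60,150,-280],[60,150,-280]], "turn": [0,0,0,0,0,0,0,0,0,0]}}

```text
clock: 31.05
position: [0.5496, -0.0032, 0.4008]
tool_rot: [-180.0, 0.1, 176.1]
force: [-0.3, -0.4, -1.2]
finger_gap: 0.0603
grip_force: 0.0
```

Run:
```python
from fit import *
a=snapshot("wrist"); o=r.observe(); print(o["position"],o["tool_rot"],o["finger_gap"])
S=((.5963,-.1588),(.6041,.062),(.6084,.1723))
s=snapshot("scene"); save(s,"s5",(0,80,400,380),2)
for n,p in(("w",a),("scene",s)):
    for q in S: seated(p,n,q)
save(a,"w5",s=1.5)
```

```text
[ 0.54936806 -0.00382349  0.39950925] [-1.79993547e+02 -1.10462447e-02  1.76036243e+02] 0.05980946185768431
w z 0.11 [ 0.5969 -0.1578] -2.0 0.903 0.85
w z 0.115 [ 0.5955 -0.1561] -3.2 0.891 0.85
w z 0.12 [ 0.594 -0.154] -4.0 0.875 0.85
w z 0.13 [ 0.5916 -0.1499] -4.4 0.835 0.85
w z 0.11 [0.6048 0.0627] -0.5 0.904 0.88
w z 0.115 [0.6035 0.0619] 0.0 0.888 0.88
w z 0.12 [0.6022 0.0611] 0.3 0.867 0.88
w z 0.13 [0.5995 0.0592] 0.2 0.825 0.88
w z 0.11 [0.6086 0.1726] -0.5 0.901 0.77
w z 0.115 [0.6074 0.1707] -0.9 0.887 0.77
w z 0.12 [0.6054 0.1685] 0.1 0.868 0.77
w z 0.13 [0.6031 0.164 ] 0.9 0.829 0.77
scene z 0.11 [ 0.5962 -0.1593] -3.8 0.901 0.79
scene z 0.115 [ 0.5987 -0.1637] -4.7 0.894 0.79
scene z 0.12 [ 0.6009 -0.168 ] -5.5 0.882 0.79
scene z 0.13 [ 0.6063 -0.1763] -5.8 0.862 0.79
scene z 0.11 [0.6021 0.0598] -2.9 0.895 0.75
scene z 0.115 [0.6045 0.0536] -3.7 0.883 0.75
scene z 0.12 [0.6066 0.0465] -3.4 0.871 0.75
scene z 0.13 [0.6121 0.0351] -4.1 0.844 0.75
scene z 0.11 [0.6073 0.1701] -7.3 0.785 0.67
scene z 0.115 [0.6094 0.1634] -8.6 0.773 0.67
scene z 0.12 [0.6121 0.157 ] -11.1 0.762 0.67
scene z 0.13 [0.6176 0.1432] -9.9 0.736 0.67
```

View pics/s5.png

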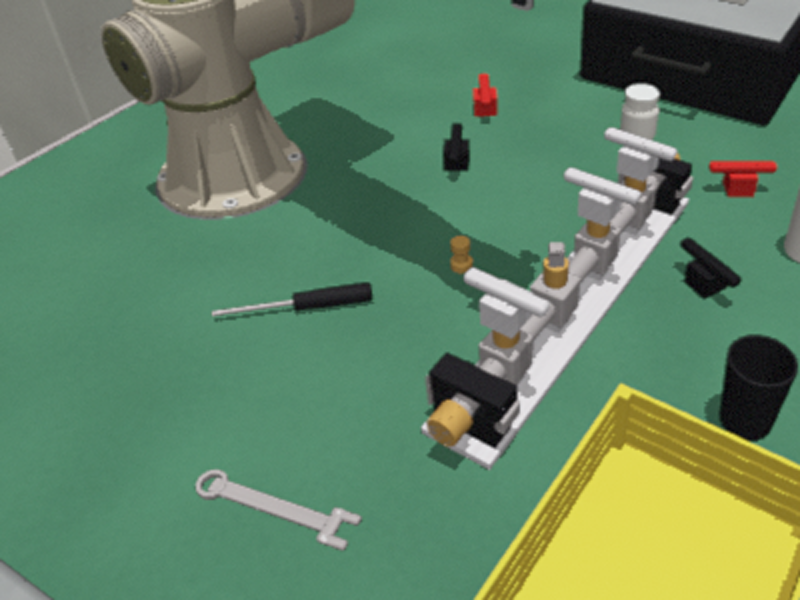

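View pics/w5.png

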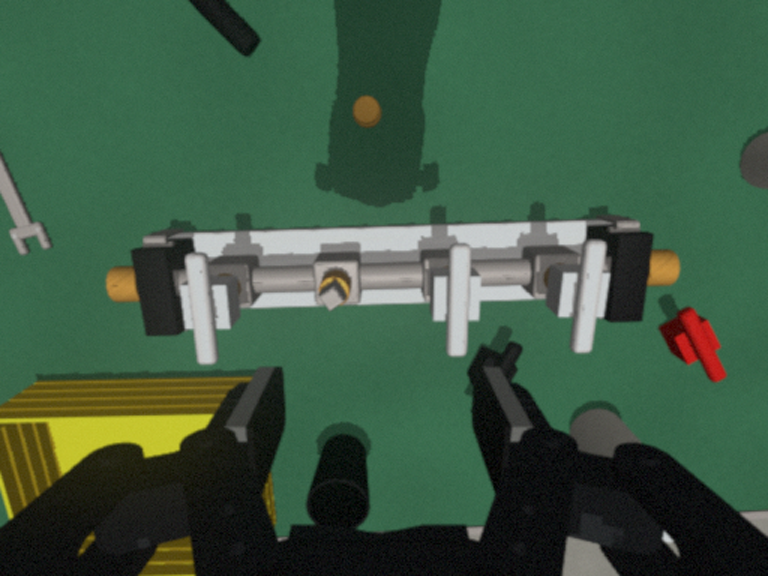

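All three handles are home at (200,305), (457,300) and (588,295) with bars across the pipe, the straps are shut, the bystanders are unmoved, and there is no fourth aluminium handle.

```bash
python3 -c "
from bench import order
print(order.finish_job())"
```

```text
the job is handed in; nothing more can be done
None
```

The job is handed in: both straps were pressed shut first, then the three aluminium handles present were fitted on stems 1, 3 and 4 and turned to the closed stop; the final pictures showed them home with bars across the pipe, but no verdict came back.

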